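# Square a well plate into the corner of the imaging stage

## Task

Pick up the square-footed hand pusher and, with it, slide the 24-well plate on the dark imaging stage until it is snug against both metal rails of the stage's corner, keeping the plate flat on the stage and never touching it with the gripper. Then stand the pusher upright on the bench, off the stage.

Things in the scene. Friction and masses are not known exactly. Their poses are not given: they have to be found in the camera images.
- plate: White 24-well plate (6 by 4 grey round wells), a slab 85.5 mm (its x) by 128 mm (its y) by 14 mm high, about 90 g, loose on the dark stage deck, 25 to 75 mm short of both rails and up to 12 degrees out of square with them. Origin: centre of its underside, z up. It slides easily. The plate of the same size with six large wells on the bench is not the one.
- stage: Fixed imaging stage: dark deck 10 mm thick, open 210 by 220 mm, bare bench around it. Two bright aluminium rails, 20 mm wide and 12 mm above the deck, run along its far and left sides as seen from the robot and meet in a square corner at its far left. Origin on the bench under that inner corner; x points away from the robot, square to the far rail, y square to the left rail.
- stage_corner (a point): Inner corner of the two rails, on the deck's top face 10 mm above the bench; axes as the stage's. The far rail's inner face is the plane x = 0 (it runs 220 mm along -y), the left rail's the plane y = 0 (210 mm along -x). The plate, when snug, has a 128 mm side along the far rail and its centre at x = -43, y = -64 mm.
- pusher: Hand pusher upright on the bench right of the stage: square aluminium foot 50 x 50 mm, 20 mm high; in its middle a square black handle 20 x 20 mm, sides parallel to the foot's, top 120 mm above the bench; 160 g. Origin: centre of the foot's underside, x, y square to its sides. Any side may push. The tool with round foot and handle near it is not the one; the two swap places.
There are look-alikes about, which are no part of the job. What is shaped like the pusher but turquoise is not meant. What is shaped like the plate but green is not meant.

How it is judged (in metres and radians):
On the way, in this order (a step that is already met when the one before it is completed fails the run):
1. the pusher, held in the gripper, touches the plate (contact force between pusher and plate above 0.05 N and contact force between the fingers and pusher above 1 N), for 0.02 s.
2. the plate lies snug in the corner against both rails (x of plate in the frame of stage_corner above -0.053 m and y of plate in the frame of stage_corner above -0.074 m and angle between the x axis of plate and the x axis of stage_corner, either way round below 0.175 rad), for 0.1 s.
At the end, for the whole second after the job is handed in: The plate lies flat on the deck, within 10 mm of the snug position along each rail's normal and within 10 degrees of square with the rails; the pusher stands upright on the bench (not on the stage); both at rest (all of step 2 and x of plate in the frame of stage_corner below -0.035 m and y of plate in the frame of stage_corner below -0.056 m and z of plate in the frame of stage_corner below 0.006 m and angle between each of plate, pusher's own z axis and vertical below 0.1 rad and linear speed of each of plate, pusher below 0.02 m/s and height (world z) of pusher below 0.006 m); the robot touches nothing.
It fails at once if the gripper or arm touches the plate (contact force between any of the fingers, the arm and plate above 0.5 N).
It fails at once if the plate is lifted or tipped off the deck (z of plate in the frame of stage_corner above 0.02 m or angle between plate's own z axis and vertical above 0.35 rad).
It also fails if it takes over 54 s, if anything falls off the work surface, if the arm or the gripper's body presses on something with over 40 N, if the wrist force passes 120 N, or if a joint passes its speed limit or range.

## Robot

A 6-joint arm with a two-finger parallel gripper is mounted at the origin on the work surface. World frame = base frame: x ahead of the robot, y to its left, z up, the work surface at z = 0. Lengths are in mm, angles in degrees, forces in N, time in s.
With the tool pointing down it reaches from about 300 to 875 mm from the base axis. Payload 6.4 kg.
Tool frame: the origin (TCP) lies at the very end of the fingers, on their centre line; the grasp point (between the pads) lies 19 mm behind it; z points along the fingers, y is the line along which they close (so a half turn about z gives the same grasp; the last joint's range is limited). The gripper opens to 88 mm and grips with 3 to 60 N. Pads are 18 mm wide; open, the fingers measure 123 mm over their backs; the gripper's body (75 mm by 187 mm) begins 45 mm behind the grasp point.
Start: joints at [59.857, 10.359, 92.074, -0, 77.567, -11.82], TCP at [180.755, 545.865, 238.714] pointing down, gripper open.
Joint ranges: [-171.53, 171.53], [-51.25, 118.39], [17.06, 147.69], [-65.23, 245.23], [0, 150.52], [-178.68, 178.68]. Speed limits (degrees/s): [147.25, 147.25, 172.46, 180, 180, 180].

## Interface

Orientations are given as [roll, pitch, yaw] about the fixed x, y, z axes, in that order (R = Rz(yaw) Ry(pitch) Rx(roll)).
In Python, from station import readout, grab_frame, camera_info, manip, find_in, tip_of gives the robot as it stands.
- The arm moves only by the tool carry_out, never from a script. Its argument "moves" is a list of rows, each a list of 7 numbers: the turn, a rotation vector about the tool's x, y, z in rad, then the shift along the tool's x, y, z in cm, then the gripper's target within -1 to 1 (shut at 1, half-way at 0, fully open at -1). A call has 1 to 20 rows; each row shifts and turns the commanded pose from where the row before left it, along the tool's axes as they then stand; what a row does not reach is not made up. A row lasts 1/12 s, in which the tool goes at most 41.7 mm and 7.16 degrees, less where a joint would pass 70% of its speed; a pose out of reach is approached as far as the arm can. A call with a gripper value outside its range is refused whole. The fingers move at their own pace and stop on an object; the grip force is fixed at half the most. Time passes only in rows, so rows that do not move let the fingers close. It gives the time, the measured TCP pose, the force, the opening and the grip force at its end, in the units of the state.
- readout.read_state(): the state, without advancing time (a new reading comes with each control period).
- grab_frame(name): name is "scene" or "top"; returns (picture, depth): 420x560x3 uint8, blue, green, red; 420x560 float32, mm along the optical axis (not along the pixel's ray), 0 where there is no reading.
- camera_info(name): a dict with "camera_matrix" (3x3 intrinsics, pixels), "R" (3x3) and "t" (3): a world point X has camera coordinates R X + t. Camera axes: x right, y down, z forward; pixel columns grow to the right and rows downward; lengths in mm; the calibration is good to about 2 mm. A picture is of the moment at which its call begins. camera_info takes no time and is no camera call.
- manip.sign_off(): hands the job in; it is judged then, once.
Trained networks look in the newest picture that a camera, given by its name, has taken for a name from the list of things; names that differ only in an ending like _2 or _b are one class to them, and where a whole thing is asked for, a point or a joint stands for the part that bears it (a point fixed in the world has none). Each returns a list of dicts, best first, with "conf" (0 to 1); they miss things now and then, are a little off and sometimes report something else, mostly with a low value. They report only what shows in the picture. A call takes as long as a camera call. They do not tell look-alikes from the thing itself.
- find_in(camera, query): "centre" ([x, y, z] in mm, in world coordinates, good to about 4 mm: the middle of the surface that is visible of it).
- tip_of(camera, query): "centre" ([x, y, z] in mm, in world coordinates, good to about 4 mm: a listed point, or the origin of a listed thing).
The state is a dict: "clock": time; "joints": joint angles; "joint_vel": joint speeds; "joint_torque": joint torques, N m; "ee_pos": TCP position; "eef_rot": TCP orientation; "wrist_force": force on the tool from outside, world axes, zero at the start; "ft_torque": the same for the moment, N m; "grip_width": finger opening in mm; "gripper_force": force on a finger pad.
Only numpy, scipy, OpenCV 4.12 (cv2) and the standard library are available. Lean on these libraries where they do the work, as an engineer would, in place of code of your own. Each camera call takes 0.05 s, during which the arm holds its last target. There are 200 camera calls.

## Working session

There is one attempt and no reset: what is moved stays moved. The work goes in short steps, Python scripts to look and compute and a tool call to move; the robot and the scene stay as the last step left them, time stands still between calls to the robot, and variables do not carry over. Pictures are saved under pics/ and viewed, at most 10 in all, crops included, and the job is handed in when it is done.

Besides the shell and the picture viewer there is one more tool, called after "Emit:" by a JSON object that holds its "op" and its "data". carry_out: Moves the arm, as the interface text tells. Its arguments: {"type":"object","properties":{"moves":{"type":"array","items":{"type":"array","items":{"type":"number"}}}},"required":["moves"]}

```bash
mkdir -p pics
python3 - <<'E'
from station import *
import cv2
s=readout.read_state();print(s['clock'],s['ee_pos'],s['eef_rot'],s['grip_width'])
for n in ("scene","top"):
    p,d=grab_frame(n);cv2.imwrite(f"pics/{n}0.png",p)
    c=camera_info(n);print(n,c)
    for q in ("plate","stage","pusher"):
        print(q,[(round(r['conf'],2),[round(v) for v in r['centre']]) for r in find_in(n,q)])
    print('corner',[(round(r['conf'],2),[round(v) for v in r['centre']]) for r in tip_of(n,"stage_corner")])
E
```

```text
0.0 [180.46684276 545.39602155 237.82809758] [-1.79903949e+02 -2.02692683e-02  1.61679264e+02] 87.6955684974746
scene {'camera_matrix': array([[427.61441942,   0.        , 285.30271892],
       [  0.        , 427.61441942, 205.73162148],
       [  0.        ,   0.        ,   1.        ]]), 'R': array([[-0.38801728,  0.92165045, -0.00174421],
       [ 0.54014677,  0.225869  , -0.81069394],
       [-0.74678247, -0.31550539, -0.58546759]]), 't': array([ 277.03098191, -217.1703242 , 1412.65828244])}
plate [(0.96, [309, 288, 17]), (0.66, [553, 64, 30])]
stage [(0.93, [599, 98, 9])]
pusher [(0.68, [351, -324, 55]), (0.63, [454, -369, 35]), (0.61, [421, -463, 36])]
corner [(0.86, [663, 155, 10])]
top {'camera_matrix': array([[393.22081542,   0.        , 279.06370541],
       [  0.        , 393.22081542, 208.38859761],
       [  0.        ,   0.        ,   1.        ]]), 'R': array([[-0.0124158 , -0.99991418,  0.00418128],
       [-0.99451113,  0.01191403, -0.10395029],
       [ 0.10389156, -0.00544896, -0.9945737 ]]), 't': array([-90.13420414, 496.00084215, 885.91778465])}
plate [(0.9, [549, 59, 25]), (0.71, [299, 285, 13])]
stage [(0.97, [557, 79, 16])]
pusher [(0.75, [346, -324, 16]), (0.72, [414, -462, 19]), (0.59, [447, -368, 21])]
corner [(0.91, [659, 158, 9])]
```

View pics/top0.png

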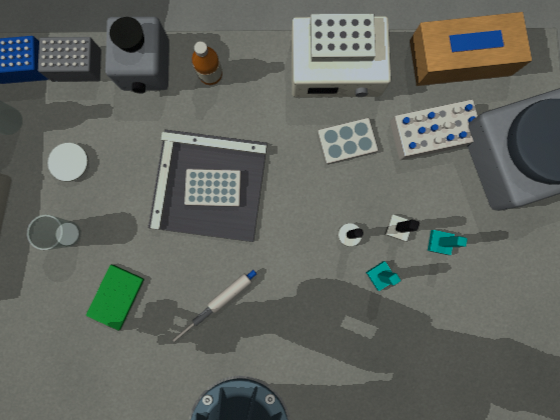

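View pics/scene0.png

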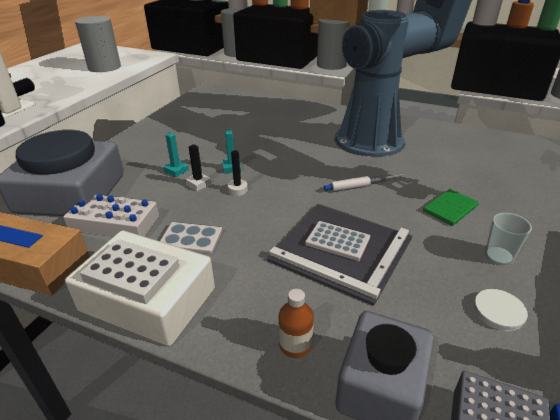

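Pusher candidates in the top picture: square metal foot with black handle (400,228), which is the one wanted; round foot (350,235); turquoise (440,242) and (383,276). Plate candidates: 24-well on the dark stage (212,188), which is the one wanted; six-well (347,140); green (115,297). Now one close crop to check.

```bash
cat > h.py <<'E'
from station import *
import cv2, numpy as np
def unproj(n,uv,z):
    c=camera_info(n);K=c["camera_matrix"];R=c["R"];t=c["t"]
    r=R.T@np.linalg.inv(K)@np.array([uv[0],uv[1],1.]);o=-R.T@t
    return o+r*(z-o[2])/r[2]
def cloud(n,d):
    c=camera_info(n);K=c["camera_matrix"]
    v,u=np.indices(d.shape);P=np.stack([(u-K[0,2])/K[0,0]*d,(v-K[1,2])/K[1,1]*d,d],-1)
    return (P-c["t"])@c["R"]
E
python3 - <<'E'
from h import *
p,d=grab_frame("top")
a=cv2.resize(p[125:245,140:280],None,fx=3.5,fy=3.5,interpolation=cv2.INTER_CUBIC)
b=cv2.resize(p[205:265,330:370+50],None,fx=3,fy=3,interpolation=cv2.INTER_CUBIC)
im=np.zeros((420,770,3),np.uint8);im[:a.shape[0],:490]=a;im[:180,495:765]=b
cv2.imwrite("pics/crop.png",im)
W=cloud("top",d);X,Y,Z=W[...,0],W[...,1],W[...,2]
g=p.astype(int).sum(2)/3
def rect(m,z,name):
    n,l,st,_=cv2.connectedComponentsWithStats(m.astype(np.uint8))
    k=1+np.argmax(st[1:,4]);v,u=np.nonzero(l==k)
    q=np.array([unproj("top",(a,b),z)[:2] for a,b in zip(u,v)],np.float32)
    print(name,len(u),cv2.minAreaRect(q))
box=lambda x0,x1,y0,y1:(X>x0)&(X<x1)&(Y>y0)&(Y<y1)
print("plate z",np.median(Z[box(530,570,40,80)]),"bench",np.median(Z[box(400,440,100,200)]))
rect(box(480,620,-20,140)&(g>110),24,"plate bright")
rect(box(480,625,-20,140)&(Z>17),24,"plate z")
rect(box(380,500,-440,-330)&(Z>10)&(Z<30),20,"foot z")
rect(box(380,500,-440,-330)&(g>150),20,"foot bright")
# rails
m=(g>140)&(Z>10)&(Z<40)
for nm,bx in (("far",box(640,720,-60,150)),("left",box(450,640,130,210))):
    rect(m&bx,22,nm)
h=box(380,500,-440,-330)&(Z>60);print("handle",np.median(W[h],0),h.sum())
E
```

```text
plate z 24.823086146129143 bench 0.9892106351887517
plate bright 1942 ((546.9735107421875, 59.98310852050781), (127.90916442871094, 84.50492095947266), 87.74031829833984)Traceback (most recent call last):
  File "<stdin>", line 17, in <module>
  File "<stdin>", line 12, in rect
  File "h.py", line 4, in unproj
    c=camera_info(n);K=c["camera_matrix"];R=c["R"];t=c["t"]
ValueError: time passes only in moves, steps and waits
```

View pics/crop.png

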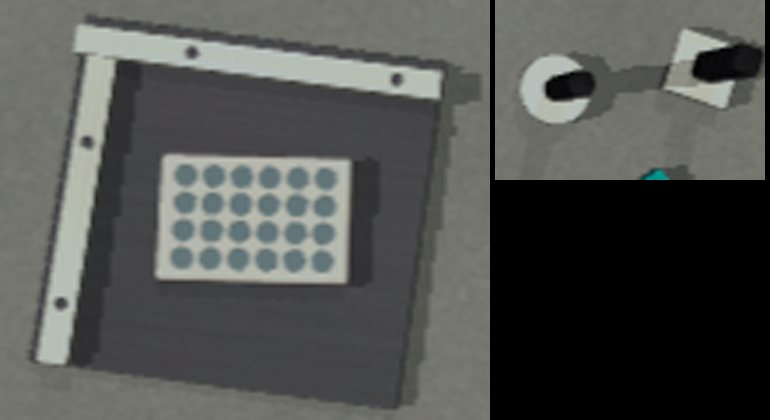

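The crop shows the 24-well plate (212,188 in full frame) on the stage, rails meeting upper left (~(172,142)), and the square-footed pusher at (400,228), its foot turned about 15-20°. The round one is to its left. The choice is confirmed.

```bash
cat > h.py <<'E'
from station import *
import cv2, numpy as np
C={n:camera_info(n) for n in ("top","scene")}
def unproj(n,uv,z):
    c=C[n];K=c["camera_matrix"];R=c["R"];t=c["t"]
    r=R.T@np.linalg.inv(K)@np.array([uv[0],uv[1],1.]);o=-R.T@t
    return o+r*(z-o[2])/r[2]
def cloud(n,d):
    c=C[n];K=c["camera_matrix"]
    v,u=np.indices(d.shape);P=np.stack([(u-K[0,2])/K[0,0]*d,(v-K[1,2])/K[1,1]*d,d],-1)
    return (P-c["t"])@c["R"]
def rect(m,z,name):
    n,l,st,_=cv2.connectedComponentsWithStats(m.astype(np.uint8))
    if n<2: print(name,"none"); return
    k=1+np.argmax(st[1:,4]);v,u=np.nonzero(l==k)
    q=np.array([unproj("top",(a,b),z)[:2] for a,b in zip(u,v)],np.float32)
    r=cv2.minAreaRect(q);print(name,len(u),np.round(r[0],1),np.round(r[1],1),round(r[2],1));return r
E
python3 - <<'E'
from h import *
p,d=grab_frame("top")
W=cloud("top",d);X,Y,Z=W[...,0],W[...,1],W[...,2]
g=p.astype(int).sum(2)/3
box=lambda x0,x1,y0,y1:(X>x0)&(X<x1)&(Y>y0)&(Y<y1)
rect(box(480,620,-20,140)&(g>110),24,"plate bright")
rect(box(380,500,-440,-335)&(Z>8)&(Z<30),20,"foot z")
rect(box(380,500,-440,-335)&(g>130),20,"foot bright")
m=(g>125)&(Z>10)&(Z<40)
for nm,bx in (("far",box(630,720,-60,150)),("left",box(450,640,130,210))): rect(m&bx,22,nm)
h=box(380,500,-440,-330)&(Z>60);print("handle",np.median(W[h],0),h.sum())
# pixel lines of inner rail edges: from crop (scale 3.5, offset 140,125), z=22
f=lambda u,v,z:unproj("top",(140+u/3.5,125+v/3.5),z)[:2].round(1)
print("far inner",f(145,62,22),f(438,98,22),"left inner",f(113,70,22),f(70,362,22))
ft=[(685,28),(738,50),(728,108),(667,88)]
print("foot",[unproj("top",(330+(a-495)/3,205+b/3),20)[:2].round(1) for a,b in ft])
ps,ds=grab_frame("scene");S=cloud("scene",ds)
h=(S[...,0]>400)&(S[...,0]<500)&(S[...,1]<-330)&(S[...,1]>-410)&(S[...,2]>50)&(ps.sum(2)<200)
print("scene handle",np.median(S[h],0),h.sum())
t=h&(S[...,2]>112);print("top",S[t].mean(0),t.sum())
E
```

```text
plate bright 1930 [547.  60.] [127.9  84.5] 87.7
foot z 341 [ 447.7 -374.2] [53.2 51.3] 70.7
foot bright 270 [ 448.3 -374.8] [50.7 49.8] 70.7
far 699 [652.9  44.5] [212.6  19.6] 81.8
left 662 [546.6 179.6] [ 20.3 190.3] 81.8
handle [ 447.13854148 -369.93764691  116.02273528] 186
far inner [654.4 133.1] [627.3 -64.9] left inner [649.1 154.6] [452.  179.9]
foot [array([ 478.4, -362.7]), array([ 460.7, -403.2]), array([ 415.9, -393.3]), array([ 431.9, -346.8])]
scene handle [ 455.22286646 -369.37143479   89.87760269] 240
top [ 452.81205461 -372.10497419  118.721813  ] 47
```

Emit:
{"op": "carry_out", "data": {"moves": [[0,0,0.1222,0,0,0,-1],[0,0,0.1222,0,0,0,-1],[0,0,0.1222,0,0,0,-1],[0,0,0.1222,0,0,0,-1],[0,0,0.1222,0,0,0,-1],[0,0,0.1222,0,0,0,-1],[0,0,0.1222,0,0,0,-1],[0,0,0.1222,0,0,0,-1],[0,0,0.1222,0,0,0,-1],[0,0,0.1222,0,0,0,-1],[0,0,0.1222,0,0,0,-1],[0,0,0.1222,0,0,0,-1],[0,0,0.1222,0,0,0,-1],[0,0,0,-2.88,2.06,0,-1],[0,0,0,-2.88,2.06,0,-1],[0,0,0,-2.88,2.06,0,-1],[0,0,0,-2.88,2.06,0,-1],[0,0,0,-2.88,2.06,0,-1],[0,0,0,-2.88,2.06,0,-1],[0,0,0,-2.88,2.06,0,-1]]}}

```text
clock: 2.32
ee_pos: [250.1, 306.4, 238.8]
eef_rot: [180.0, -0.0, 70.7]
wrist_force: [1.7, 0.2, -0.6]
grip_width: 88.1
gripper_force: 0.0
```

Emit:
{"op": "carry_out", "data": {"moves": [[0,0,0,-2.88,2.06,0,-1],[0,0,0,-2.88,2.06,0,-1],[0,0,0,-2.88,2.06,0,-1],[0,0,0,-2.88,2.06,0,-1],[0,0,0,-2.88,2.06,0,-1],[0,0,0,-2.88,2.06,0,-1],[0,0,0,-2.88,2.06,0,-1],[0,0,0,-2.88,2.06,0,-1],[0,0,0,-2.88,2.06,0,-1],[0,0,0,-2.88,2.06,0,-1],[0,0,0,-2.88,2.06,0,-1],[0,0,0,-2.88,2.06,0,-1],[0,0,0,-2.88,2.06,0,-1],[0,0,0,-2.88,2.06,0,-1],[0,0,0,-2.88,2.06,0,-1],[0,0,0,-2.88,2.06,0,-1],[0,0,0,-2.88,2.06,0,-1],[0,0,0,-2.88,2.06,0,-1],[0,0,0,-2.88,2.06,0,-1],[0,0,0,0,0,0,-1]]}}

```text
clock: 3.98
ee_pos: [438.6, -343.5, 238.1]
eef_rot: [179.9, 0.1, 70.5]
wrist_force: [-1.0, 0.3, -0.4]
grip_width: 88.2
gripper_force: 0.0
```

Emit:
{"op": "carry_out", "data": {"moves": [[0,0,0,-2.49,1.82,0,-1],[0,0,0,0,0,0,-1],[0,0,0,0,0,3.0,-1],[0,0,0,0,0,3.0,-1],[0,0,0,0,0,0,-1]]}}

```text
clock: 4.4
ee_pos: [444.5, -364.1, 173.0]
eef_rot: [-179.5, -0.3, 70.7]
wrist_force: [0.1, 0.4, -2.2]
grip_width: 88.3
gripper_force: 0.0
```

Run:
```python
from h import *
print(readout.read_state()['ee_pos'])
p,d=grab_frame("scene");cv2.imwrite("pics/s1.png",cv2.resize(p[100:240,130:270],None,fx=4,fy=4))
```

```text
[ 444.48255021 -364.05850253  173.02976581]
```

View pics/s1.png

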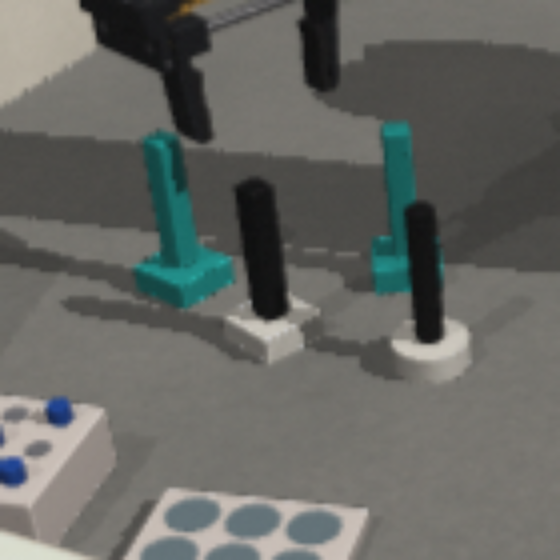

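The crop shows the open fingers (tips ~(200,137), (322,90)) straddling the black handle (257,185) of the square-footed pusher.

Emit:
{"op": "carry_out", "data": {"moves": [[0,0,0,-0.75,0.58,0,-1],[0,0,0,0,0,0,-1],[0,0,0,0,0,0,-1]]}}

```text
clock: 4.7
ee_pos: [451.0, -378.0, 181.2]
eef_rot: [179.8, 0.1, 70.7]
wrist_force: [-0.2, -0.2, 0.7]
grip_width: 88.1
gripper_force: 0.0
```

Emit:
{"op": "carry_out", "data": {"moves": [[0,0,0,0.33,-0.43,2.0,-1],[0,0,0,0,0,3.1,-1],[0,0,0,0,0,3.0,-1],[0,0,0,0,0,2.0,-1],[0,0,0,0,0,1.0,-1],[0,0,0,0,0,0,-1],[0,0,0,0,0,0,1],[0,0,0,0,0,0,1],[0,0,0,0,0,0,1],[0,0,0,0,0,0,1],[0,0,0,0,0,0,1],[0,0,0,0,0,0,1],[0,0,0,0,0,0,1]]}}

```text
clock: 5.78
ee_pos: [447.1, -372.2, 68.0]
eef_rot: [180.0, 0.0, 70.7]
wrist_force: [-0.3, 0.6, -0.1]
grip_width: 43.6
gripper_force: 0.0
```

Emit:
{"op": "carry_out", "data": {"moves": [[0,0,0,0,0,0,1],[0,0,0,0,0,0,1],[0,0,0,0,0,0,1],[0,0,0,0,0,0,1],[0,0,0,0,0,0,1],[0,0,0,0,0,0,1],[0,0,0,0,0,0,1],[0,0,0,0,0,0,1],[0,0,0,0,0,0,1]]}}

```text
clock: 6.53
ee_pos: [447.0, -372.0, 67.6]
eef_rot: [-180.0, -0.0, 70.7]
wrist_force: [-0.7, -0.1, -0.9]
grip_width: 19.6
gripper_force: 30.0
```

Emit:
{"op": "carry_out", "data": {"moves": [[0,0,0,0,0,-2.0,1],[0,0,0,0,0,-4.0,1],[0,0,0,0,0,-4.0,1],[0,0,0,0,0,-4.0,1],[0,0,-0.0986,0,0,0,1],[0,0,-0.0986,0,0,0,1],[0,0,0,1.8,-0.2,0,1],[0,0,0,3.28,-0.36,0,1],[0,0,0,3.28,-0.36,0,1],[0,0,0,3.28,-0.36,0,1],[0,0,0,3.28,-0.36,0,1],[0,0,0,3.28,-0.36,0,1],[0,0,0,3.28,-0.36,0,1],[0,0,0,3.28,-0.36,0,1],[0,0,0,3.28,-0.36,0,1],[0,0,0,3.28,-0.36,0,1],[0,0,0,3.28,-0.36,0,1],[0,0,0,3.28,-0.36,0,1],[0,0,0,3.28,-0.36,0,1],[0,0,0,3.0,-0.33,0,1]]}}

```text
clock: 8.2
ee_pos: [460.5, 73.9, 207.9]
eef_rot: [180.0, -0.0, 82.0]
wrist_force: [1.3, -0.1, -1.5]
grip_width: 19.8
gripper_force: 30.0
```

Emit:
{"op": "carry_out", "data": {"moves": [[0,0,0,0,0,3.0,1],[0,0,0,0,0,3.0,1],[0,0,0,0,0,0,1],[0,0,0,0,0,0,1]]}}

```text
clock: 8.53
ee_pos: [459.4, 72.2, 146.7]
eef_rot: [-179.8, 0.0, 82.0]
wrist_force: [-0.4, -0.4, -1.0]
grip_width: 19.5
gripper_force: 30.0
```

Run:
```python
from h import *
s=readout.read_state();print(s['ee_pos'],s['eef_rot'],s['grip_width'])
p,d=grab_frame("scene");q,_=grab_frame("top")
im=np.zeros((400,800,3),np.uint8);im[:]=np.hstack([cv2.resize(p[130:330,230:430],(400,400)),cv2.resize(q[110:270,130:290],(400,400))])
cv2.imwrite("pics/s2.png",im)
```

```text
[459.39110436  72.22368906 146.74321592] [-1.79764860e+02  1.23937584e-02  8.19739456e+01] 19.50295733722717
```

View pics/s2.png

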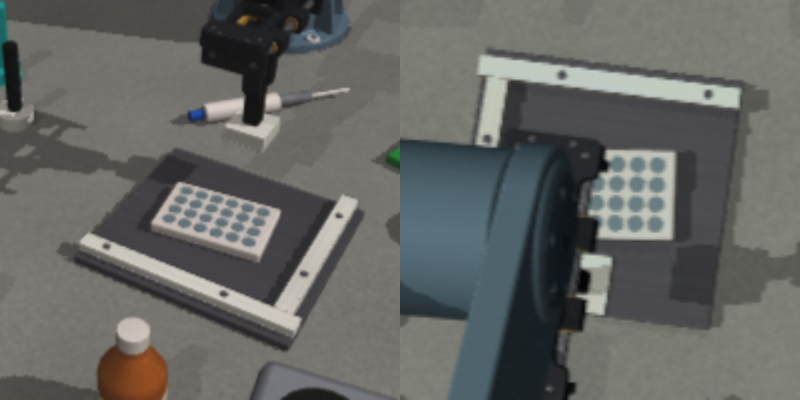

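The picture shows the pusher held upright in front of the near long side of the plate, over the deck's edge; the rails and plate are untouched.

Emit:
{"op": "carry_out", "data": {"moves": [[0,0,0,0,0,3.0,1],[0,0,0,0,0,2.6,1],[0,0,0,0,0,1.0,1],[0,0,0,0,0,0,1],[0,0,0,0,0.5,0,1],[0,0,0,0,0.5,0,1],[0,0,0,0,0.4,0,1],[0,0,0,0,0.4,0,1],[0,0,0,0,0.4,0,1],[0,0,0,0,0.4,0,1],[0,0,0,0,0.4,0,1],[0,0,0,0,0.4,0,1],[0,0,0,0,0.4,0,1],[0,0,0,0,0.4,0,1],[0,0,0,0,0.4,0,1],[0,0,0,0,0.4,0,1],[0,0,0,0,0.4,0,1],[0,0,0,0,0.4,0,1],[0,0,0,0,0.4,0,1],[0,0,0,0,0,0,1]]}}

```text
clock: 10.3
ee_pos: [523.2, 63.1, 81.9]
eef_rot: [179.9, -0.0, 81.9]
wrist_force: [-0.0, 0.5, -0.8]
grip_width: 19.8
gripper_force: 30.0
```

Run:
```python
from h import *
p,d=grab_frame("scene");q,_=grab_frame("top")
im=np.hstack([cv2.resize(p[190:310,260:420],(533,400)),cv2.resize(q[110:270,150:258],(260,400))])
cv2.imwrite("pics/s3.png",im)
```

```text
(no output)
```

View pics/s3.png

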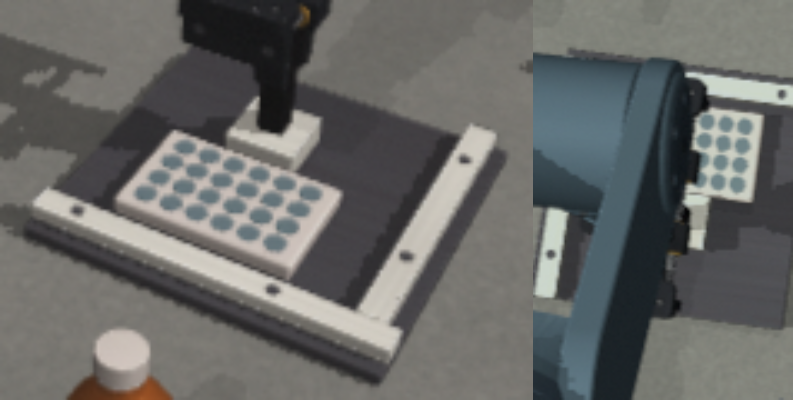

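The plate is now parallel to the far rail, about 8-10 mm short of it, with the pusher flat behind it.

Emit:
{"op": "carry_out", "data": {"moves": [[0,0,0,0,0.3,0,1],[0,0,0,0,0.3,0,1],[0,0,0,0,0.3,0,1],[0,0,0,0,0,0,1],[0,0,0,0,0,0,1]]}}

```text
clock: 10.82
ee_pos: [531.4, 62.0, 81.8]
eef_rot: [180.0, 0.0, 82.0]
wrist_force: [-0.2, 0.4, -1.6]
grip_width: 19.5
gripper_force: 30.0
```

Emit:
{"op": "carry_out", "data": {"moves": [[0,0,0,0,0.15,0,1],[0,0,0,0,0,0,1],[0,0,0,0,0,0,1]]}}

```text
clock: 11.07
ee_pos: [532.7, 61.8, 81.7]
eef_rot: [180.0, -0.0, 82.0]
wrist_force: [-0.0, -0.1, -1.1]
grip_width: 19.8
gripper_force: 30.0
```

Emit:
{"op": "carry_out", "data": {"moves": [[0,0,0,0,0.15,0,1],[0,0,0,0,0,0,1],[0,0,0,0,0,0,1]]}}

```text
clock: 11.32
ee_pos: [534.2, 61.6, 81.7]
eef_rot: [180.0, -0.0, 82.0]
wrist_force: [-0.0, 0.0, -2.3]
grip_width: 19.5
gripper_force: 30.0
```

Emit:
{"op": "carry_out", "data": {"moves": [[0,0,0,0,0.15,0,1],[0,0,0,0,0,0,1],[0,0,0,0,0,0,1]]}}

```text
clock: 11.57
ee_pos: [534.8, 61.7, 81.4]
eef_rot: [-179.9, -0.0, 82.0]
wrist_force: [-3.5, 1.4, 0.9]
grip_width: 20.2
gripper_force: 30.0
```

Emit:
{"op": "carry_out", "data": {"moves": [[0,0,0,0,-1.0,0,1],[0,0,0,0,-1.5,0,1],[0,0,0,-2.0,0,0,1],[0,0,0,-3.0,0,0,1],[0,0,0,-3.0,0,0,1],[0,0,0,-2.2,0,0,1],[0,0,0,0,0,0,1],[0,0,0,0,2.0,0,1],[0,0,0,0,2.5,0,1],[0,0,0,0,2.5,0,1],[0,0,0,0,2.0,0,1],[0,0,0,0,0,0,1],[0,0,0,0,0,0,1]]}}

```text
clock: 12.65
ee_pos: [586.0, -48.1, 81.5]
eef_rot: [180.0, 0.0, 82.0]
wrist_force: [-0.7, -0.2, -1.8]
grip_width: 20.0
gripper_force: 30.0
```

Run:
```python
from h import *
p,d=grab_frame("scene");q,_=grab_frame("top")
im=np.hstack([cv2.resize(p[190:310,250:410],(533,400)),cv2.resize(q[110:270,150:258],(260,400))])
cv2.imwrite("pics/s4.png",im)
```

```text
(no output)
```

View pics/s4.png

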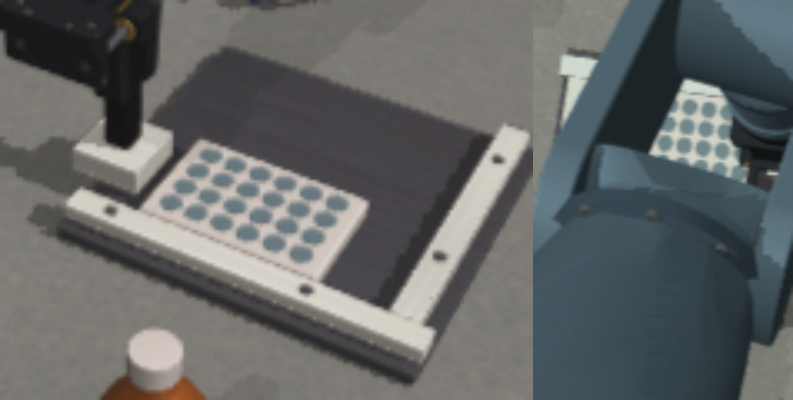

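The plate lies against the far rail; the pusher is to its right (foot at (123,155) in the crop), with a small gap. Next: push along +y.

Emit:
{"op": "carry_out", "data": {"moves": [[0,0,0,0.4,0,0,1],[0,0,0,0.4,0,0,1],[0,0,0,0.4,0,0,1],[0,0,0,0.4,0,0,1],[0,0,0,0.4,0,0,1],[0,0,0,0.4,0,0,1],[0,0,0,0.4,0,0,1],[0,0,0,0.4,0,0,1],[0,0,0,0.4,0,0,1],[0,0,0,0.4,0,0,1],[0,0,0,0.4,0,0,1],[0,0,0,0.4,0,0,1],[0,0,0,0.4,0,0,1],[0,0,0,0,0,0,1],[0,0,0,0,0,0,1]]}}

```text
clock: 14.0
ee_pos: [593.0, 3.2, 81.7]
eef_rot: [180.0, -0.0, 82.0]
wrist_force: [-0.4, 0.7, -1.1]
grip_width: 19.7
gripper_force: 30.0
```

Emit:
{"op": "carry_out", "data": {"moves": [[0,0,0,0.2,0,0,1],[0,0,0,0,0,0,1],[0,0,0,0,0,0,1]]}}

```text
clock: 14.25
ee_pos: [593.2, 4.8, 81.7]
eef_rot: [180.0, -0.0, 82.0]
wrist_force: [0.3, 0.1, -2.2]
grip_width: 19.9
gripper_force: 30.0
```

Emit:
{"op": "carry_out", "data": {"moves": [[0,0,0,0.15,0,0,1],[0,0,0,0,0,0,1],[0,0,0,0,0,0,1]]}}

```text
clock: 14.5
ee_pos: [593.4, 6.3, 81.7]
eef_rot: [-180.0, -0.0, 82.0]
wrist_force: [0.0, 1.0, -1.8]
grip_width: 19.9
gripper_force: 30.0
```

Emit:
{"op": "carry_out", "data": {"moves": [[0,0,0,0.15,0,0,1],[0,0,0,0,0,0,1],[0,0,0,0,0,0,1]]}}

```text
clock: 14.75
ee_pos: [593.7, 7.9, 81.7]
eef_rot: [-180.0, -0.0, 82.0]
wrist_force: [-0.3, 0.4, -0.6]
grip_width: 19.6
gripper_force: 30.0
```

Emit:
{"op": "carry_out", "data": {"moves": [[0,0,0,0.15,0,0,1],[0,0,0,0,0,0,1],[0,0,0,0,0,0,1]]}}

```text
clock: 15.0
ee_pos: [593.9, 9.4, 81.7]
eef_rot: [180.0, -0.0, 82.0]
wrist_force: [-0.4, -0.5, -2.2]
grip_width: 19.8
gripper_force: 30.0
```

Run:
```python
from h import *
p,d=grab_frame("scene")
cv2.imwrite("pics/s5.png",cv2.resize(p[190:310,250:410],(667,500)))
```

```text
(no output)
```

View pics/s5.png

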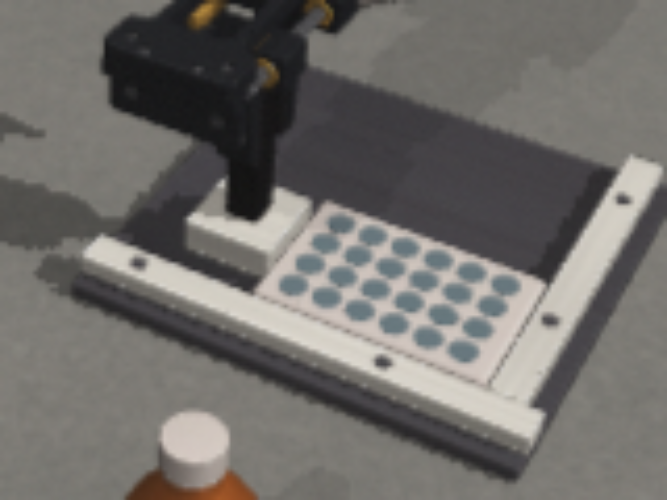

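The plate is flat against the far rail and at most a couple of mm from the left one. I'll finish the push by force.

Emit:
{"op": "carry_out", "data": {"moves": [[0,0,0,0.15,0,0,1],[0,0,0,0,0,0,1],[0,0,0,0,0,0,1]]}}

```text
clock: 15.3
ee_pos: [594.0, 10.7, 81.7]
eef_rot: [-180.0, 0.0, 82.0]
wrist_force: [-1.1, -1.0, -1.6]
grip_width: 19.9
gripper_force: 30.0
```

Emit:
{"op": "carry_out", "data": {"moves": [[0,0,0,0.15,0,0,1],[0,0,0,0,0,0,1],[0,0,0,0,0,0,1]]}}

```text
clock: 15.55
ee_pos: [594.1, 11.2, 81.8]
eef_rot: [-180.0, 0.1, 82.0]
wrist_force: [-2.3, -4.9, 0.5]
grip_width: 19.7
gripper_force: 30.0
```

Emit:
{"op": "carry_out", "data": {"moves": [[0,0,0,-1.0,0,0,1],[0,0,0,-2.0,0,0,1],[0,0,0,0,0,-2.5,1],[0,0,0,0,0,-2.5,1],[0,0,0,-2.4,-2.1,0,1],[0,0,0,-2.4,-2.1,0,1],[0,0,0,-2.4,-2.1,0,1],[0,0,0,-2.4,-2.1,0,1],[0,0,0,-2.4,-2.1,0,1],[0,0,0,0,0,0,1],[0,0,0,0,0,2.0,1],[0,0,0,0,0,2.0,1],[0,0,0,0,0,1.5,1],[0,0,0,0,0,0.5,1],[0,0,0,0,0,0,1],[0,0,0,0,0,0,1]]}}

```text
clock: 16.88
ee_pos: [469.7, -121.7, 72.1]
eef_rot: [180.0, -0.0, 82.0]
wrist_force: [-0.2, -0.6, -1.6]
grip_width: 19.6
gripper_force: 30.0
```

Run:
```python
from h import *
p,d=grab_frame("scene")
cv2.imwrite("pics/s6.png",cv2.resize(p[140:300,180:420],(780,520)))
```

```text
(no output)
```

View pics/s6.png

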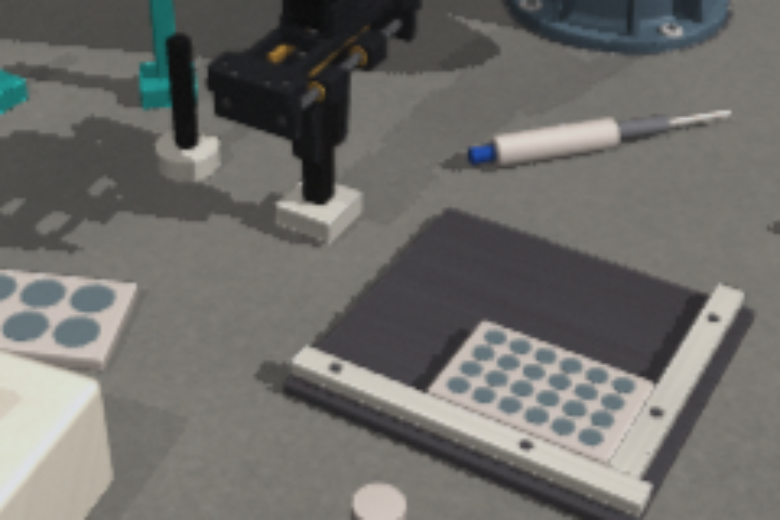

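The plate sits snug in the corner. The pusher is just above bare bench right of the stage, clear of everything.

Emit:
{"op": "carry_out", "data": {"moves": [[0,0,0,0,0,0.2,1],[0,0,0,0,0,0.2,1],[0,0,0,0,0,0,1],[0,0,0,0,0,0,1]]}}

```text
clock: 17.27
ee_pos: [469.4, -121.6, 67.9]
eef_rot: [180.0, 0.0, 82.0]
wrist_force: [-0.2, -0.2, -1.3]
grip_width: 19.6
gripper_force: 30.0
```

Emit:
{"op": "carry_out", "data": {"moves": [[0,0,0,0,0,0.06,1],[0,0,0,0,0,0,1],[0,0,0,0,0,0,1]]}}

```text
clock: 17.52
ee_pos: [469.3, -121.6, 67.2]
eef_rot: [180.0, 0.0, 82.0]
wrist_force: [-0.0, 0.7, -1.9]
grip_width: 19.8
gripper_force: 30.0
```

Emit:
{"op": "carry_out", "data": {"moves": [[0,0,0,0,0,0.06,1],[0,0,0,0,0,0,1],[0,0,0,0,0,0,1]]}}

```text
clock: 17.77
ee_pos: [469.4, -121.7, 67.1]
eef_rot: [180.0, 0.0, 82.0]
wrist_force: [-2.7, 0.2, 4.1]
grip_width: 19.8
gripper_force: 30.0
```

Emit:
{"op": "carry_out", "data": {"moves": [[0,0,0,0,0,0.06,1],[0,0,0,0,0,0,1],[0,0,0,0,0,0,1]]}}

```text
clock: 18.02
ee_pos: [469.5, -121.8, 67.1]
eef_rot: [-180.0, 0.0, 82.0]
wrist_force: [-4.9, 0.5, 11.2]
grip_width: 19.9
gripper_force: 30.0
```

On the bench. Back off slightly, release, then retreat upward.

Emit:
{"op": "carry_out", "data": {"moves": [[0,0,0,0,0,-0.08,1],[0,0,0,0,0,0,1],[0,0,0,0,0,0,0.6],[0,0,0,0,0,0,0],[0,0,0,0,0,0,-1],[0,0,0,0,0,0,-1],[0,0,0,0,0,0,-1],[0,0,0,0,0,0,-1],[0,0,0,0,0,0,-1],[0,0,0,0,0,0,-1],[0,0,0,0,0,0,-1],[0,0,0,0,0,-1.0,-1],[0,0,0,0,0,-3.0,-1],[0,0,0,0,0,-3.0,-1],[0,0,0,0,0,-3.0,-1],[0,0,0,0,0,-3.0,-1],[0,0,0,-3.0,0,0,-1],[0,0,0,-3.0,0,0,-1],[0,0,0,0,0,0,-1],[0,0,0,0,0,0,-1]]}}

```text
clock: 19.68
ee_pos: [460.8, -182.1, 197.6]
eef_rot: [180.0, 0.0, 81.8]
wrist_force: [-0.1, -0.7, 0.1]
grip_width: 88.3
gripper_force: 0.0
```

Run:
```python
from h import *
p,d=grab_frame("scene")
cv2.imwrite("pics/s7.png",cv2.resize(p[140:300,180:420],(780,520)))
p,d=grab_frame("top")
W=cloud("top",d);X,Y,Z=W[...,0],W[...,1],W[...,2];g=p.astype(int).sum(2)/3
b=lambda x0,x1,y0,y1:(X>x0)&(X<x1)&(Y>y0)&(Y<y1)
S=np.array([[.990,-.139],[.139,.990]])
print("white in deck bbox"); 
s=(W[...,:2]-[659,155])@S.T
m=(g>105)&(s[...,0]<-4)&(s[...,0]>-200)&(s[...,1]<-4)&(s[...,1]>-215)&(Z>15)&(Z<35)
r=rect(m,24,"plate")
if r: print(S@(np.array(r[0])-[659,155]))
```

```text
white in deck bbox
plate 1840 [605.2  95.5] [125.6  83.4] 82.1
[-45.03084933 -66.37932837]
```

View pics/s7.png

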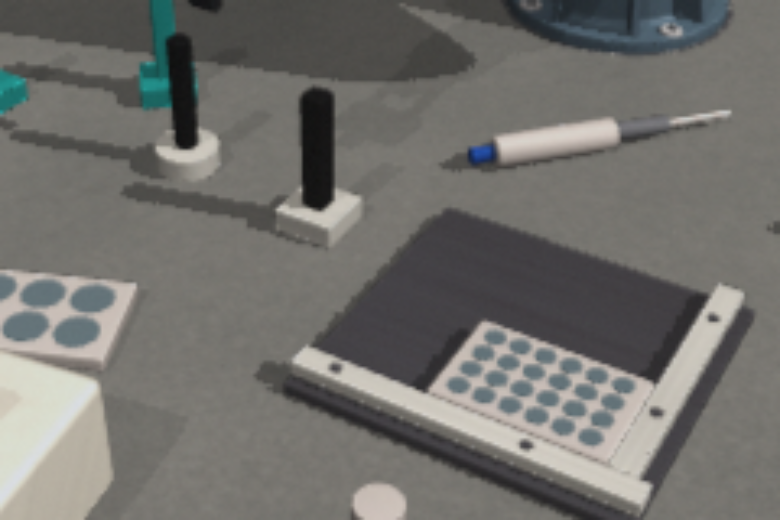

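The plate is snug in the corner, measured at (-45, -66) and square. The pusher stands upright on the bench and the gripper is clear. Handing in.

```bash
python3 -c "
from station import *
print(manip.sign_off())"
```

```text
the job is handed in; nothing more can be done
None
```

The plate is snug against both rails (measured within about 2 mm of the snug position and square), the pusher stands upright on the bench off the stage, and I handed the job in at about 20 s; no verdict was returned.

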